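# Loosen the beads and hold the turntable's speed paddle half-way

## Task

Take the stirring stick from its block and stir the wooden beads in the blue bowl with it until every bead lies about its own width or more away from where it started, keeping all of them in the bowl, then stand the stick back in its block and let go of it. Then push the speed paddle's yellow pad down with the fingertips to half-way, so that the pointer stands in the green band, never letting it go as far as the red, and finish while still holding it there. Touch the beads only with the stick and leave the spools, scissors, tape measure and tin where they are.

Things in the scene. Friction and masses are not known exactly. Their poses are not given: they have to be found in the camera images.
- turntable: bead turntable fixed to the table: round grey motor foot (diameter 140 mm, 35 mm high) with a blue open bowl that does not turn. Origin on the table under the bowl's axis. Bowl: outer diameter 156 mm at its bottom, 172 mm at the rim, wall 5 mm, rim 90 mm above the table
- bowl_floor (a point): centre of the bowl's flat inner floor (146 mm across), on its axis, 40 mm above the table. Six beads start in a loose ring, centres about 40 to 52 mm from the axis; the middle is clear
- stand: dark wooden block 80 x 80 x 60 mm fixed to the table, in which the stirring stick stands upright. Origin at the centre of its underside; a round hole, 19 mm wide with a chamfered mouth, in the middle of its top, 50 mm deep
- stand_floor (a point): centre of the bottom of the hole in the stand, 10 mm above the table
- stick: stirring stick 165 mm long, 30 to 65 g: bare wooden rod of 12 mm diameter with a square orange handle, 18 x 18 mm, over its top 70 mm, sides along its x and y (parallel to the sides of the block at the start). Origin at the centre of its lower end, z along the stick to the handle. Starts upright in the hole. May swing a little in the grip if beads jam
- stick_grip (a point): middle of the orange handle, on the axis, 130 mm from the lower end: grip here
- control: speed control fixed to the table: grey foot 150 mm (its x) by 100 mm (its y), 20 mm high, carrying the spring paddle. Origin at the centre of its underside; its x points from the paddle's free end to the hinge, within 0.4 rad of world x
- scale (a point): middle of the green band of the scale, on top of a grey cheek (75 x 26 mm, top 96 mm above the table) beside the paddle at the control's y = +62 mm: white, green, white, red from the hinge end to the free end. A black pointer fixed to the paddle sweeps over it, its tip up to 106 mm above the table
- paddle (a joint): spring paddle's angle (rad): 0 released, free end up; grows as it is pushed down; 0.42 stop; half-way about 0.20; green 0.13 to 0.27, red from 0.33. Hinge along the control's y at its x = +50 mm, 40 mm up. Plate 115 x 70 x 8 mm, rising 0.42 rad to -x when released, level at the stop. Force at the pad: 2 N to start, 5 N half-way, 8 N at the stop; springs back
- paddle_pad (a point): centre of the top face of the yellow pad (34 x 60 mm) near the paddle's free end, 94 mm from the hinge; press here from above. 85 mm above the table when released, about 67 mm at half-way; moves with the paddle
- bead0_center (a point): centre of a medium brown wooden bead, an upright cylinder of 24 mm diameter, 18 mm high, 12 g, loose in the bowl
- bead1_center (a point): centre of a dark brown wooden bead, an upright cylinder of 24 mm diameter, 18 mm high, 12 g, loose in the bowl
- bead2_center (a point): centre of a pale wooden bead, an upright cylinder of 24 mm diameter, 18 mm high, 12 g, loose in the bowl
- bead3_center (a point): centre of a medium brown wooden bead, an upright cylinder of 24 mm diameter, 18 mm high, 12 g, loose in the bowl
- bead4_center (a point): centre of a dark brown wooden bead, an upright cylinder of 24 mm diameter, 18 mm high, 12 g, loose in the bowl
- bead5_center (a point): centre of a pale wooden bead, an upright cylinder of 24 mm diameter, 18 mm high, 12 g, loose in the bowl
- spool_ochre: bystander, loose, leave alone: ochre thread spool, standing, 34 mm diameter, 63 mm high; origin at the centre of its underside
- spool_brown: bystander, loose, leave alone: brown thread spool, standing, 34 mm diameter, 63 mm high; origin at the centre of its underside
- spool_gold: bystander, loose, leave alone: golden thread spool, standing, 34 mm diameter, 63 mm high; origin at the centre of its underside
- scissors: bystander, loose, leave alone: scissors lying flat, 210 mm long, 82 mm wide, 12 mm high, pale blue loops at -x, blades at +x; origin at the pivot
- tape: bystander, loose, leave alone: round yellow tape-measure case lying flat, 56 mm diameter, 18 mm high; origin at the centre of its underside
- tin: bystander, loose, leave alone: round aluminium button tin with green lid, 75 mm diameter, 50 mm high; origin at the centre of its underside
There are look-alikes about, which are no part of the job. Leave any purple look-alike of the stand alone.

How it is judged:
By the outcome, as a careful person would: the job done as asked, in the order asked, and still so for the second after the job is handed in, while the arm keeps its last pose, push and grip.
It also fails if it takes over 67 s, if anything falls off the work surface, if the arm or the gripper's body presses on something with over 40 N, if the wrist force passes 120 N, or if a joint passes its speed limit or range.

## Robot

A 6-joint arm with a two-finger parallel gripper is mounted at the origin on the work surface. World frame = base frame: x ahead of the robot, y to its left, z up, the work surface at z = 0. Lengths are in mm, angles in rad, forces in N, time in s.
With the tool pointing down it reaches from about 350 to 975 mm from the base axis. Payload 4.9 kg.
Tool frame: the origin (TCP) lies on the centre line of the jaws, within the pads' length; the fingertips stand 22 mm ahead of it and the grasp point (between the pads) lies 3 mm ahead of it; z points along the fingers, y is the line along which they close (so a half turn about z gives the same grasp; the last joint's range is limited). The gripper opens to 85 mm and grips with 20 to 120 N. Pads are 22 mm wide; open, the fingers measure 114 mm over their backs; the gripper's body (76 mm by 85 mm) begins 54 mm behind the grasp point. The pads swing forward as they close: fully open they stand 13 mm farther back than shut.
Start: joints at [1.108, 0.053, 1.613, -0, 1.476, -0.119], TCP at [210.656, 588.41, 253.304] pointing down, gripper open.
Joint ranges: [-3.01, 3.01], [-1.01, 2.22], [0.06, 2.58], [-1.02, 4.17], [0.09, 2.62], [-3.14, 3.14]. Speed limits (rad/s): [2.57, 2.57, 3.14, 3.14, 3.14, 3.14].

## Interface

Orientations are given as a unit quaternion [x, y, z, w].
In Python, from workcell import sense, camera, camera_model, sign_off gives the robot as it stands. The module is installed in compiled form; this text tells all that it offers.
- The arm moves only by the tool move_arm, never from a script. Its argument "motion" is a list of rows, each an object with "slide": the shift along the tool's x, y, z in mm, a list of three; "spin": the turn about the tool's z in rad. In form: [{"slide": [x, y, z], "spin": spin}, ...]. A call has 1 to 10 rows; each row is the pose to reach, as a shift and turn from the pose commanded when the call began, along the tool's axes at that moment; what a row does not reach only later rows make up. A row lasts 1/8 s, in which the tool goes at most 62.5 mm and 10.7 degrees, less where a joint would pass 70% of its speed; a pose out of reach is approached as far as the arm can. A call with a gripper value outside its range is refused whole. "claw" is the opening, from 0 (shut) to 1 (fully open), set as the call begins (left out, the last holds). The fingers move at their own pace and stop on an object; "grip_force" is the grip in N (left out, the last holds). Time passes only in rows, so rows that repeat a pose let the fingers close. It gives the time, the measured TCP pose, the force, the opening and the grip force at its end, in the units of the state.
- sense(): the state, without advancing time (a new reading comes with each control period).
- camera(name): name is "scene" or "top" or "wrist"; returns (picture, depth): 384x512x3 uint8, red, green, blue; 384x512 float32, mm along the optical axis (not along the pixel's ray), 0 where there is no reading.
- camera_model(name): a dict with "mtx" (3x3 intrinsics, pixels), "camera_from_world" (4x4, takes a point from world to camera coordinates). Camera axes: x right, y up, looking along -z (the intrinsics and any distortion apply to the point x, -y, -z); pixel columns grow to the right and rows downward; lengths in mm; the calibration is good to about 2 mm. A picture is of the moment at which its call begins: read the wrist's pose just before it. camera_model takes no time and is no camera call; for the wrist camera it gives the pose at the moment of the call.
- sign_off(): hands the job in; it is judged then, once.
The state is a dict: "time_s": time; "joints": joint angles; "qvel": joint speeds; "tau": joint torques, N m; "ee_pos": TCP position; "tcp_rot": TCP orientation; "contact_force": force on the tool from outside, world axes, zero at the start; "moment": the same for the moment, N m; "finger_gap": finger opening in mm; "gripper_force": force on a finger pad.
Only numpy, scipy, OpenCV 4.12 (cv2) and the standard library are available. Lean on these libraries where they do the work, as an engineer would, in place of code of your own. Each camera call takes 0.05 s, during which the arm holds its last target. There are 200 camera calls.

## Working session

There is one attempt and no reset: what is moved stays moved. The work goes in short steps, Python scripts to look and compute and a tool call to move; the robot and the scene stay as the last step left them, time stands still between calls to the robot, and variables do not carry over. Pictures are saved under pics/ and viewed, at most 10 in all, crops included, and the job is handed in when it is done.

Besides the shell and the picture viewer there is one more tool, called as a command line: name --argument value ..., lists and objects as JSON in quotes. move_arm: Moves the arm, as the interface text tells. Its arguments: {"type":"object","properties":{"motion":{"type":"array"},"claw":{"type":"number"},"grip_force":{"type":"number"}},"required":["motion"]}

```bash
mkdir -p pics; cat > h.py <<'E'
import numpy as np, cv2
from workcell import sense, camera, camera_model, sign_off
def world(name,d,m=None):
    m=m or camera_model(name);K=np.array(m["mtx"]);T=np.linalg.inv(np.array(m["camera_from_world"]))
    v,u=np.mgrid[:d.shape[0],:d.shape[1]]
    x=(u-K[0,2])/K[0,0]*d;y=(v-K[1,2])/K[1,1]*d
    P=np.stack([x,-y,-d],-1);W=P@T[:3,:3].T+T[:3,3];W[d==0]=np.nan
    return W
def save(n,img): cv2.imwrite(f"pics/{n}.png",cv2.cvtColor(img,cv2.COLOR_RGB2BGR))
E
python3 - <<'E'
from h import *
for n in("top","scene"):
    p,d=camera(n);np.savez(f"{n}0.npz",p=p,d=d,w=world(n,d))
    save(n+"0",p);m=camera_model(n);print(n,m)
print(sense())
E
```

```text
top {'mtx': array([[421.24342629,   0.        , 260.1997709 ],
       [  0.        , 421.24342629, 195.64042871],
       [  0.        ,   0.        ,   1.        ]]), 'camera_from_world': array([[ 2.83988197e-02, -9.99568239e-01,  7.53943557e-03,
        -4.16627832e+01],
       [ 9.81282564e-01,  2.93148977e-02,  1.90329101e-01,
        -5.78409862e+02],
       [-1.90467942e-01,  1.99319484e-03,  9.81691393e-01,
        -1.16501254e+03],
       [ 0.00000000e+00,  0.00000000e+00,  0.00000000e+00,
         1.00000000e+00]])}
scene {'mtx': array([[495.53141563,   0.        , 257.34089187],
       [  0.        , 495.53141563, 191.38936444],
       [  0.        ,   0.        ,   1.        ]]), 'camera_from_world': array([[ 1.40025996e-01,  9.89884349e-01, -2.28406817e-02,
        -6.32761322e+01],
       [-5.44916605e-01,  9.63016002e-02,  8.32941712e-01,
         1.94517560e+02],
       [ 8.26715558e-01, -1.04187226e-01,  5.52889146e-01,
        -1.97161180e+03],
       [ 0.00000000e+00,  0.00000000e+00,  0.00000000e+00,
         1.00000000e+00]])}
{'time_s': 0.1, 'joints': array([ 1.10801292e+00,  5.32942388e-02,  1.61414617e+00, -1.15478975e-05,
        1.47597182e+00, -1.19009372e-01]), 'qvel': array([ 1.04186479e-04, -2.46801861e-03, -5.01812267e-03, -7.64197228e-05,
       -1.57618961e-03,  8.90759081e-04]), 'tau': array([ 6.40346516e-04, -3.94900131e+01, -3.71364999e+01, -1.16037136e-04,
        3.85233885e-03, -3.80538609e-05]), 'ee_pos': array([210.42955118, 587.96688248, 252.19008263]), 'tcp_rot': array([ 1.71041249e-01,  9.85263449e-01, -8.73217210e-04, -2.55432289e-04]), 'contact_force': array([-0.31012473,  1.49108059, -0.59627388]), 'moment': array([-0.01311108, -0.01612168, -0.00161083]), 'gripper_force': 0.0, 'finger_gap': 85.09697928850208}
```

View pics/top0.png

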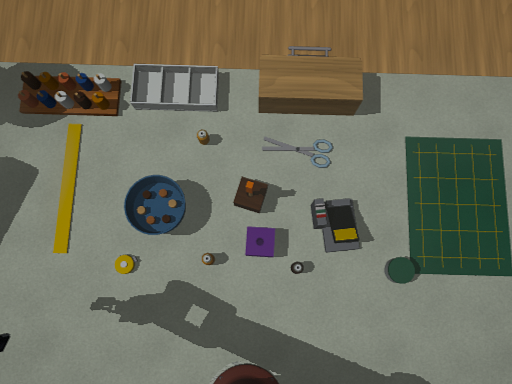

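View pics/scene0.png

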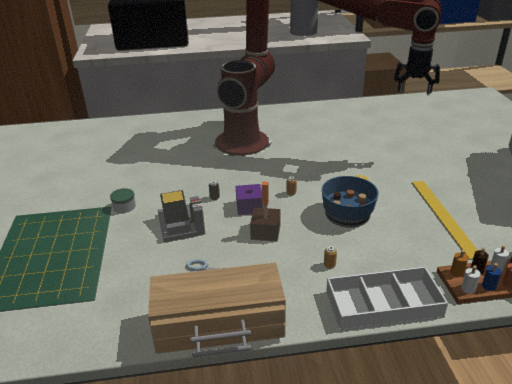

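Top view: dark-wood stand with the orange stick at (251,194). The only stand look-alike is the purple block at (260,241), which has no stick. Bowl is at (155,205) and the control at (338,224), with its yellow pad at (345,235). Bystanders: spools (203,136), (208,258) and (297,267), scissors (298,150), tape (124,264), tin (401,270).

```bash
python3 - <<'E'
from h import *
z=np.load("top0.npz");p,w=z["p"],z["w"]
W=w[...,2]
def box(r0,r1,c0,c1): 
    m=np.zeros(W.shape,bool);m[r0:r1,c0:c1]=1;return m
def rep(n,m,rect=True):
    q=w[m];print(n,m.sum(),q.mean(0).round(1),q[:,2].min().round(1),q[:,2].max().round(1))
    if rect:
        (c,s,a)=cv2.minAreaRect(q[:,:2].astype(np.float32));print("   rect",np.round(c,1),np.round(s,1),round(a,1))
hsv=cv2.cvtColor(p,cv2.COLOR_RGB2HSV);H,S,V=[hsv[...,i].astype(int) for i in range(3)]
rep("standtop",box(170,218,228,275)&(abs(W-60)<4))
rep("handletop",box(170,218,228,275)&(W>168))
b=box(170,242,118,192)
m=b&(abs(W-90)<4);rep("rim",m)
q=w[m][:,:2];A=np.c_[2*q,np.ones(len(q))];s=np.linalg.lstsq(A,(q**2).sum(1),rcond=None)[0];print("circ",s[:2],np.sqrt(s[2]+s[:2]@s[:2]))
m=b&(abs(W-58)<5)&((H<20)|(H>170))&(S>60)
n,l,st,ce=cv2.connectedComponentsWithStats(m.astype(np.uint8))
for i in range(1,n):
    if st[i,4]>8:
        q=w[l==i];print("bead",st[i,4],ce[i].round(),((q.max(0)+q.min(0))/2).round(1),q.mean(0).round(1),p[l==i].mean(0).round())
c=box(192,256,305,365)
rep("foot",c&(abs(W-20)<4));rep("cheek",c&(abs(W-96)<3))
rep("pad",c&(H>20)&(H<35)&(S>150)&(V>100))
g=c&(H>40)&(H<85)&(S>80)&(W>85);rep("green",g,False) if g.any() else print("nogreen")
rep("sp",box(255,280,285,305)&(W>20),False)
rep("sp2",box(248,268,198,218)&(W>20),False)
save("crop0",cv2.resize(p[160:280,110:370],None,fx=3,fy=3,interpolation=cv2.INTER_CUBIC))
E
```

```text
standtop 577 [583.7   3.7  60.8] 56.0 64.0
   rect [586.1   3.5] [79.8 80.6] 74.2
handletop 49 [585.    3.8 175.6] 169.5 179.1
   rect [585.2   4. ] [17.8 17.6] 77.6
rim 331 [545.1 276.5  90.2] 86.1 93.9
   rect [539.8 270.2] [167.6 171. ] 2.0
circ [539.84760469 269.80064826] 82.62579685041646
bead 49 [163. 193.] [579.3 257.1  58.6] [579.2 257.3  59.1] [102.  67.  38.]
bead 47 [146. 194.] [574.1 303.5  58. ] [573.4 304.1  59.3] [49. 34. 23.]
bead 48 [172. 203.] [548.6 226.8  58.6] [549.3 226.8  59.4] [123.  98.  62.]
bead 53 [141. 209.] [528.1 315.7  58.2] [528.2 315.8  58.4] [122.  97.  62.]
bead 44 [166. 219.] [504.1 243.4  59. ] [504.  243.1  59.1] [50. 35. 24.]
bead 51 [151. 219.] [500.3 285.9  58.7] [500.5 286.   59. ] [103.  66.  36.]
foot 454 [ 471.8 -252.3   20.6] 16.1 24.0
   rect [ 504.3 -247.6] [149.1 125.7] 7.7
cheek 203 [ 520.2 -204.2   95.7] 93.0 99.0
   rect [ 498.7 -226.6] [160.8  60.2] 44.6
pad 226 [nan nan nan] nan nan
   rect [ 475.8 -262. ] [23.3 60.2] 16.0
green 20 [ 533.  -192.3   97.1] 92.0 99.3
sp 90 [ 377.4 -133.2   56. ] 21.6 68.9
sp2 93 [394.7 116.5  55.1] 22.1 66.4
```

View pics/crop0.png

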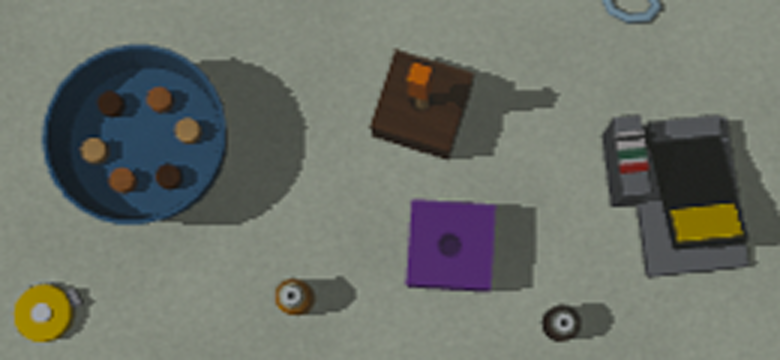

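Choice confirmed: the stick stands in the dark-wood block at crop (420,80). The purple block at (450,245) is empty and gets left alone. Beads, bowl and control are clearly seen.

```bash
cat >> h.py <<'E'
from scipy.spatial.transform import Rotation as Rn
def to(*T, yaw=None):
    "slide from the measured pose to each world point; yaw = wanted world yaw of tool y (deg, mod 180)"
    s=sense();R=Rn.from_quat(s["tcp_rot"]).as_matrix()
    y0=np.degrees(np.arctan2(R[1,1],R[0,1]))
    print("t",round(s["time_s"],2),"at",s["ee_pos"].round(1),"yaw",round(y0,1),"gap",round(s["finger_gap"],1),"F",s["contact_force"].round(1))
    for t in T: print(t,"->",(R.T@(np.array(t,float)-s["ee_pos"])).round(1))
    if yaw is not None:
        print("spin",round(-np.radians((yaw-y0+90)%180-90),3))
E
python3 - <<'E'
from h import *
to((585.5,3.8,253),(585.5,3.8,143),yaw=75.5)
z=np.load("top0.npz");p,w=z["p"],z["w"];W=w[...,2]
hsv=cv2.cvtColor(p,cv2.COLOR_RGB2HSV);H,S,V=[hsv[...,i].astype(int) for i in range(3)]
box=np.zeros(W.shape,bool);box[225:245,328:362]=1
m=box&(H>20)&(H<35)&(S>150)&(V>80)&(W>20);q=w[m];print("pad",m.sum(),q.mean(0),q[:,2].min(),q[:,2].max());print(cv2.minAreaRect(q[:,:2].astype(np.float32)))
# plane fit
A=np.c_[q[:,:2]-q[:,:2].mean(0),np.ones(len(q))];g=np.linalg.lstsq(A,q[:,2],rcond=None)[0];print("slope",g[:2],np.degrees(np.arctan2(g[1],g[0])))
box[:]=0;box[194:232,310:331]=1
m=box&(abs(W-96)<3);q=w[m];print("cheek",q.mean(0),cv2.minAreaRect(q[:,:2].astype(np.float32)))
box[:]=0;box[192:256,305:365]=1
m=box&(W>15);print("foot",cv2.minAreaRect(w[m][:,:2].astype(np.float32)))
E
```

```text
t 0.1 at [210.4 588.  252.2] yaw 70.3 gap 85.1 F [-0.3  1.5 -0.6]
(585.5, 3.8, 253) -> [-5.500e+02 -4.236e+02 -2.000e-01]
(585.5, 3.8, 143) -> [-550.  -423.4  109.8]
spin -0.091
pad 236 [ 472.66864318 -262.9881288    86.28926871] 75.3201029942436 96.77166207286109
((472.99920654296875, -263.51226806640625), (30.948734283447266, 60.723548889160156), 7.808443069458008)
slope [-0.42651049 -0.0684727 ] -170.8794660085958
cheek [ 529.58564817 -194.31292271   95.9230913 ] ((533.140869140625, -196.6457977294922), (74.2802734375, 33.09735107421875), 6.343991279602051)
foot ((504.28192138671875, -247.3368682861328), (149.07479858398438, 126.37265014648438), 7.805333614349365)
```

move_arm --motion '[{"slide": [-550, -423, 0], "spin": -0.09}, {"slide": [-550, -423, 0], "spin": -0.09}, {"slide": [-550, -423, 0], "spin": -0.09}, {"slide": [-550, -423, 0], "spin": -0.09}, {"slide": [-550, -423, 0], "spin": -0.09}, {"slide": [-550, -423, 0], "spin": -0.09}, {"slide": [-550, -423, 0], "spin": -0.09}, {"slide": [-550, -423, 0], "spin": -0.09}, {"slide": [-550, -423, 0], "spin": -0.09}, {"slide": [-550, -423, 0], "spin": -0.09}]' --claw 1

```text
time_s: 1.35
ee_pos: [549.2, 60.7, 252.9]
tcp_rot: [0.127, 0.992, 0.0, -0.0]
contact_force: [0.2, 0.6, 0.6]
finger_gap: 85.7
gripper_force: 0.0
```

```bash
python3 - <<'E'
from h import *
to((585.5,3.8,253),yaw=75.5)
E
```

```text
t 1.35 at [549.2  60.7 252.9] yaw 75.4 gap 85.7 F [0.2 0.6 0.6]
(585.5, 3.8, 253) -> [-49.4 -46.   -0.1]
spin -0.001
```

move_arm --motion '[{"slide": [-49.4, -46, 0], "spin": 0}, {"slide": [-49.4, -46, 0], "spin": 0}, {"slide": [-49.4, -46, 0], "spin": 0}, {"slide": [-49.4, -46, 0], "spin": 0}]'

```text
time_s: 1.85
ee_pos: [584.3, 7.0, 253.1]
tcp_rot: [0.126, 0.992, 0.0, -0.0]
contact_force: [0.5, 0.3, 0.5]
finger_gap: 85.5
gripper_force: 0.0
```

```bash
python3 - <<'E'
from h import *
to((585.5,3.8,253),(585.5,3.8,143),yaw=75.5)
m=camera_model("wrist");p,d=camera("wrist");w=world("wrist",d,m);W=w[...,2];save("w1",p)
q=w[(W>171)&(W<179)&(abs(w[...,0]-585)<25)&(abs(w[...,1]-4)<25)]
print("handle",len(q),q.mean(0) if len(q) else "",cv2.minAreaRect(q[:,:2].astype(np.float32)) if len(q) else "")
q=w[(abs(W-60)<3)&(abs(w[...,0]-585)<60)&(abs(w[...,1]-4)<60)]
print("stand",len(q),cv2.minAreaRect(q[:,:2].astype(np.float32)))
E
```

```text
t 1.85 at [584.3   7.  253.1] yaw 75.5 gap 85.5 F [0.5 0.3 0.5]
(585.5, 3.8, 253) -> [-2.  -2.8  0.1]
(585.5, 3.8, 143) -> [ -2.   -2.8 110.1]
spin 0.001
handle 729 [582.30503994   6.06868692 174.69510914] ((582.8355712890625, 5.9337158203125), (17.920671463012695, 17.905351638793945), 73.43822479248047)
stand 5496 ((583.623046875, 5.654045104980469), (80.14715576171875, 80.75578308105469), 74.15870666503906)
```

View pics/w1.png

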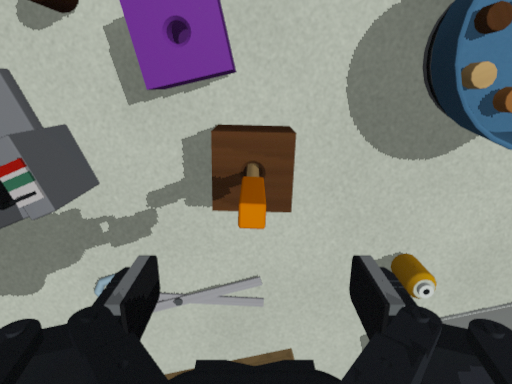

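Wrist view: the orange handle top at (252,215) in the dark block at (253,168) lies between the open fingers. The purple block at (185,35) is well off. The two cameras agree to about 2 mm, so I use their mean and descend.

move_arm --motion '[{"slide": [-0.5, -2, 30], "spin": 0.02}, {"slide": [-0.5, -2, 60], "spin": 0.02}, {"slide": [-0.5, -2, 85], "spin": 0.02}, {"slide": [-0.5, -2, 105], "spin": 0.02}, {"slide": [-0.5, -2, 110], "spin": 0.02}, {"slide": [-0.5, -2, 110], "spin": 0.02}, {"slide": [-0.5, -2, 110], "spin": 0.02}]'

```text
time_s: 2.78
ee_pos: [585.8, 3.7, 144.7]
tcp_rot: [0.136, 0.991, 0.0, 0.001]
contact_force: [-0.0, -0.8, 0.8]
finger_gap: 85.3
gripper_force: 0.0
```

```bash
python3 - <<'E'
from h import *
to((584.2,5.0,143),yaw=74.3)
E
```

```text
t 2.77 at [585.8   3.7 144.7] yaw 74.3 gap 85.3 F [-0.  -0.8  0.8]
(584.2, 5.0, 143) -> [1.9 0.9 1.7]
spin 0.0
```

move_arm --motion '[{"slide": [1, 0.5, 1.5], "spin": 0}, {"slide": [1, 0.5, 1.5], "spin": 0}, {"slide": [1, 0.5, 1.5], "spin": 0}, {"slide": [1, 0.5, 1.5], "spin": 0}, {"slide": [1, 0.5, 1.5], "spin": 0}, {"slide": [1, 0.5, 1.5], "spin": 0}, {"slide": [1, 0.5, 1.5], "spin": 0}, {"slide": [1, 0.5, 1.5], "spin": 0}]' --claw 0 --grip_force 70

```text
time_s: 3.78
ee_pos: [584.2, 4.4, 142.0]
tcp_rot: [0.136, 0.991, -0.0, 0.0]
contact_force: [0.3, 0.5, 0.8]
finger_gap: 17.3
gripper_force: 68.2
```

```bash
python3 - <<'E'
from h import *
to((584.2,5.0,143),yaw=74.3);print(sense()["gripper_force"],sense()["joints"])
E
```

```text
t 3.77 at [584.2   4.4 142. ] yaw 74.3 gap 17.3 F [0.3 0.5 0.8]
(584.2, 5.0, 143) -> [ 0.2  0.5 -1. ]
spin 0.0
68.20804953575134 [-1.19739866e-01  5.04791762e-02  1.80718717e+00 -1.83524642e-05
  1.28351165e+00 -1.41674893e+00]
```

move_arm --motion '[{"slide": [0, 0, -30], "spin": 0}, {"slide": [0, 0, -75], "spin": 0}, {"slide": [0, 0, -112], "spin": 0}, {"slide": [15, 31, -112], "spin": 0}, {"slide": [38, 81, -112], "spin": 0}, {"slide": [61, 131, -112], "spin": 0}, {"slide": [84, 180, -112], "spin": 0}, {"slide": [104, 222, -112], "spin": 0}, {"slide": [115, 244, -112], "spin": 0}, {"slide": [115, 244, -112], "spin": 0}]'

```text
time_s: 5.03
ee_pos: [538.6, 271.8, 253.1]
tcp_rot: [0.135, 0.991, -0.0, -0.001]
contact_force: [0.2, -1.2, 0.3]
finger_gap: 17.5
gripper_force: 68.4
```

```bash
python3 - <<'E'
from h import *
to((539,271,254),yaw=74.3)
m=camera_model("wrist");p,d=camera("wrist");w=world("wrist",d,m);W=w[...,2];save("w2",p)
hsv=cv2.cvtColor(p,cv2.COLOR_RGB2HSV);H,S=hsv[...,0],hsv[...,1]
near=np.hypot(w[...,0]-539,w[...,1]-271)
q=w[(abs(W-90)<2.5)&(near<95)&(near>70)][:,:2]
A=np.c_[2*q,np.ones(len(q))];s=np.linalg.lstsq(A,(q**2).sum(1),rcond=None)[0];print("rim",len(q),s[:2],np.sqrt(s[2]+s[:2]@s[:2]))
mk=(abs(W-58)<3)&(near<66)&((H<25)|(H>170))&(S>50)
n,l,st,ce=cv2.connectedComponentsWithStats(mk.astype(np.uint8))
for i in range(1,n):
    if st[i,4]>40:
        q=w[l==i];print("bead",st[i,4],ce[i].round(),((q.max(0)+q.min(0))/2).round(1))
E
```

```text
t 5.03 at [538.6 271.8 253.1] yaw 74.5 gap 17.5 F [ 0.2 -1.2  0.3]
(539, 271, 254) -> [-0.6 -0.6 -0.9]
spin 0.003
rim 2951 [537.38046005 272.43315936] 82.53192646174777
bead 475 [260. 128.] [497.7 289.   57.6]
bead 444 [218. 145.] [502.1 245.8  57.7]
bead 450 [297. 148.] [525.9 318.   57.6]
bead 401 [217. 192.] [547.4 230.2  57.6]
bead 391 [296. 195.] [571.  306.   57.7]
bead 57 [244. 211.] [575.  251.6  57.3]
```

View pics/w2.png

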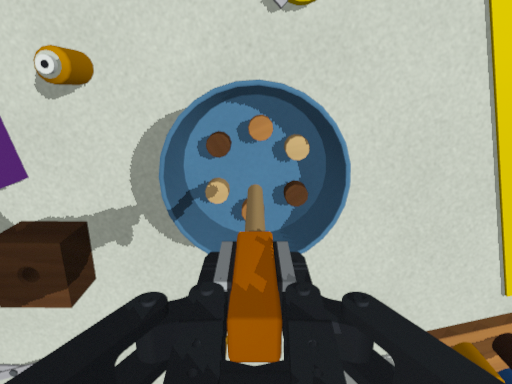

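Wrist view: the bowl is centred at (255,170), with the stick tip at (255,190) over its clear middle and six beads around it. The stick hangs straight. Next I work out the stir path.

```bash
cat > stir.py <<'E'
import numpy as np,sys
def rows(pts,last,z):
    # pts: (r, world deg) about the bowl centre; last: last commanded offset (tool x,y)
    o=[]
    for r,a in pts:
        p=np.array([r*np.cos(np.radians(a-164.4)),r*np.cos(np.radians(a-74.4))]);o.append((p-last).round(0).astype(int).tolist()+[z])
    return o,p
E
python3 - <<'E'
from stir import *
L=np.zeros(2)
o,p=rows([(0,0)]*3+[(18,11),(36,11),(52,11),(52,31),(52,51),(52,71),(52,91)],L,77);print(o,p)
a=91
for k in range(3):
    o,q=rows([(52,a+20*i) for i in range(1,11)],p,0);print(o,q);p=q;a+=200
E
```

```text
[[0, 0, 77], [0, 0, 77], [0, 0, 77], [-16, 8, 77], [-32, 16, 77], [-46, 23, 77], [-36, 38, 77], [-21, 48, 77], [-3, 52, 77], [15, 50, 77]] [14.85579511 49.83277387]
[[16, -8, 0], [29, -21, 0], [36, -38, 0], [37, -56, 0], [32, -73, 0], [21, -88, 0], [6, -98, 0], [-12, -102, 0], [-30, -100, 0], [-46, -92, 0]] [-31.0036935  -41.74650871]
[[-12, 13, 0], [-20, 30, 0], [-21, 48, 0], [-15, 65, 0], [-5, 80, 0], [10, 89, 0], [28, 94, 0], [46, 92, 0], [62, 83, 0], [74, 70, 0]] [43.41208889 28.62499848]
[[7, -17, 0], [8, -35, 0], [3, -52, 0], [-8, -66, 0], [-23, -76, 0], [-40, -81, 0], [-58, -78, 0], [-74, -70, 0], [-87, -57, 0], [-94, -41, 0]] [-50.58434567 -12.05089098]
```

move_arm --motion '[{"slide": [0, 0, 35], "spin": 0}, {"slide": [0, 0, 65], "spin": 0}, {"slide": [0, 0, 77], "spin": 0}, {"slide": [-16, 8, 77], "spin": 0}, {"slide": [-32, 16, 77], "spin": 0}, {"slide": [-46, 23, 77], "spin": 0}, {"slide": [-36, 38, 77], "spin": 0}, {"slide": [-21, 48, 77], "spin": 0}, {"slide": [-3, 52, 77], "spin": 0}, {"slide": [15, 50, 77], "spin": 0}]'

```text
time_s: 6.32
ee_pos: [537.5, 322.5, 177.2]
tcp_rot: [0.136, 0.991, -0.001, 0.001]
contact_force: [2.5, -2.6, 1.1]
finger_gap: 17.2
gripper_force: 68.7
```

```bash
python3 - <<'E'
from h import *
to();p,d=camera("scene");save("s2",cv2.resize(p[150:260,280:420],None,fx=4,fy=4))
E
```

```text
t 6.33 at [537.5 322.5 177.2] yaw 74.4 gap 17.2 F [ 2.5 -2.6  1.1]
```

View pics/s2.png

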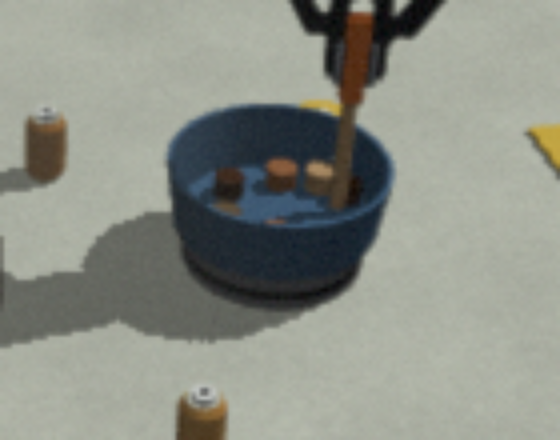

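Scene crop: the stick stands upright in the bowl with its tip at (340,205), pushing the dark bead along, and forces are low. Carry on circling.

move_arm --motion '[{"slide": [16, -8, 0], "spin": 0}, {"slide": [29, -21, 0], "spin": 0}, {"slide": [36, -38, 0], "spin": 0}, {"slide": [37, -56, 0], "spin": 0}, {"slide": [32, -73, 0], "spin": 0}, {"slide": [21, -88, 0], "spin": 0}, {"slide": [6, -98, 0], "spin": 0}, {"slide": [-12, -102, 0], "spin": 0}, {"slide": [-30, -100, 0], "spin": 0}, {"slide": [-46, -92, 0], "spin": 0}]'

```text
time_s: 7.62
ee_pos: [557.3, 223.6, 175.9]
tcp_rot: [0.137, 0.991, 0.003, -0.003]
contact_force: [-2.5, 8.3, 1.1]
finger_gap: 17.1
gripper_force: 69.4
```

move_arm --motion '[{"slide": [-12, 13, 0], "spin": 0}, {"slide": [-20, 30, 0], "spin": 0}, {"slide": [-21, 48, 0], "spin": 0}, {"slide": [-15, 65, 0], "spin": 0}, {"slide": [-5, 80, 0], "spin": 0}, {"slide": [10, 89, 0], "spin": 0}, {"slide": [28, 94, 0], "spin": 0}, {"slide": [46, 92, 0], "spin": 0}, {"slide": [62, 83, 0], "spin": 0}, {"slide": [74, 70, 0], "spin": 0}]'

```text
time_s: 8.88
ee_pos: [506.0, 308.2, 178.2]
tcp_rot: [0.136, 0.991, -0.0, 0.003]
contact_force: [5.1, -3.5, 1.2]
finger_gap: 16.9
gripper_force: 69.2
```

```bash
cat > beads.py <<'E'
from h import *
def beads(tag):
    p,d=camera("top");w=world("top",d);W=w[...,2];save(tag,cv2.resize(p[150:260,100:210],None,fx=5,fy=5,interpolation=cv2.INTER_CUBIC))
    hsv=cv2.cvtColor(p,cv2.COLOR_RGB2HSV);H,S=hsv[...,0],hsv[...,1]
    near=np.hypot(w[...,0]-539.8,w[...,1]-269.8)
    m=(abs(W-58)<5)&(near<68)&((H<20)|(H>170))&(S>60)
    n,l,st,ce=cv2.connectedComponentsWithStats(m.astype(np.uint8),connectivity=4)
    for i in range(1,n):
        if st[i,4]>8:
            q=w[l==i];print("bead",st[i,4],ce[i].round(),((q.max(0)+q.min(0))/2).round(1),p[l==i].mean(0).round())
E
python3 - <<'E'
from beads import *
to();beads("t3")
E
```

```text
t 8.88 at [506.  308.2 178.2] yaw 74.4 gap 16.9 F [ 5.1 -3.5  1.2]
bead 41 [159. 186.] [598.6 270.4  58.3] [142. 114.  72.]
bead 44 [147. 189.] [590.1 303.4  58. ] [110.  71.  39.]
bead 38 [177. 200.] [559.  213.7  57.6] [55. 39. 27.]
bead 74 [144. 222.] [490.6 305.4  58.4] [97. 75. 48.]
bead 43 [171. 220.] [499.1 226.4  58.3] [111.  72.  40.]
```

View pics/t3.png

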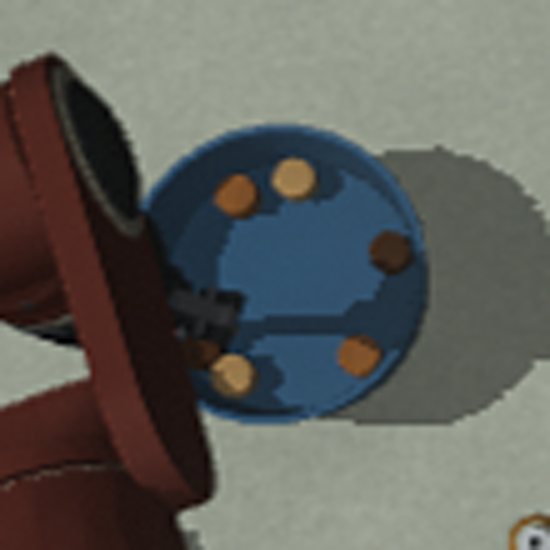

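Top crop: the stick tip is at about (230,330). The beads are at (237,195), (295,178), (390,252), (358,355), (233,375) and (205,350), so all six are in the bowl. Whichever way the same-coloured pairs match, every bead moved at least 40 mm. Now lift out and go back over the block.

move_arm --motion '[{"slide": [0, 0, -35], "spin": 0}, {"slide": [0, 0, -77], "spin": 0}, {"slide": [-15, -26, -77], "spin": 0}, {"slide": [-42, -72, -77], "spin": 0}, {"slide": [-70, -120, -77], "spin": 0}, {"slide": [-98, -168, -77], "spin": 0}, {"slide": [-126, -216, -77], "spin": 0}, {"slide": [-146, -252, -77], "spin": 0}, {"slide": [-158, -272, -77], "spin": 0}, {"slide": [-158, -272, -77], "spin": 0}]'

```text
time_s: 10.18
ee_pos: [583.5, 3.3, 253.8]
tcp_rot: [0.138, 0.99, 0.0, -0.0]
contact_force: [0.1, 1.4, -0.8]
finger_gap: 17.1
gripper_force: 69.2
```

move_arm --motion '[{"slide": [0, 0, 40], "spin": 0}, {"slide": [0, 0, 48], "spin": 0}, {"slide": [0, 0, 48], "spin": 0}]'

```text
time_s: 10.55
ee_pos: [583.3, 5.4, 205.4]
tcp_rot: [0.136, 0.991, 0.0, -0.001]
contact_force: [0.3, 0.2, 0.2]
finger_gap: 17.2
gripper_force: 69.2
```

```bash
python3 - <<'E'
from h import *
to((584.2,4.7,206),yaw=74.3)
m=camera_model("wrist");p,d=camera("wrist");w=world("wrist",d,m);save("w3",p)
p2,d2=camera("top");w2=world("top",d2);save("t4",p2)
for n,pp,W in (("wrist",p,w),("top",p2,w2)):
    hsv=cv2.cvtColor(pp,cv2.COLOR_RGB2HSV);H,S,V=[hsv[...,i].astype(int) for i in range(3)]
    near=np.hypot(W[...,0]-584.3,W[...,1]-4.8)<18
    for lo,hi in((74,90),(90,110),(110,130),(130,142)):
        q=W[near&(W[...,2]>lo)&(W[...,2]<hi)]
        if len(q)>10: print(n,lo,len(q),np.median(q,0).round(1))
E
```

```text
t 10.55 at [583.3   5.4 205.4] yaw 74.4 gap 17.2 F [0.3 0.2 0.2]
(584.2, 4.7, 206) -> [-1.  -0.4 -0.6]
spin 0.001
wrist 74 85 [581.    6.8  82. ]
wrist 90 127 [580.4   6.4 101. ]
wrist 110 163 [579.7   6.6 120.6]
wrist 130 127 [579.5   6.7 136.1]
```

View pics/w3.png

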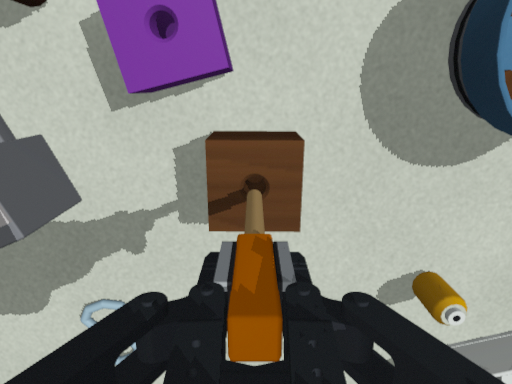

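Wrist view: the stick tip at (255,192) is right in front of the hole at (256,185), and the stick is still straight to within about 1°. Lower it.

move_arm --motion '[{"slide": [0, 0, 10], "spin": 0}, {"slide": [0, 0, 18], "spin": 0}, {"slide": [0, 0, 26], "spin": 0}, {"slide": [0, 0, 35], "spin": 0}, {"slide": [0, 0, 45], "spin": 0}, {"slide": [0, 0, 54], "spin": 0}, {"slide": [0, 0, 60], "spin": 0}, {"slide": [0, 0, 62], "spin": 0}, {"slide": [0, 0, 62], "spin": 0}]'

```text
time_s: 11.78
ee_pos: [584.1, 4.4, 143.8]
tcp_rot: [0.137, 0.991, 0.0, 0.0]
contact_force: [-0.9, -0.4, -0.8]
finger_gap: 17.5
gripper_force: 69.2
```

```bash
python3 - <<'E'
from h import *
to((584.2,4.7,142.5),yaw=74.3)
E
```

```text
t 11.78 at [584.1   4.4 143.8] yaw 74.3 gap 17.5 F [-0.9 -0.4 -0.8]
(584.2, 4.7, 142.5) -> [0.  0.3 1.3]
spin 0.0
```

Inserted at full depth with no force. Release, then rise.

move_arm --motion '[{"slide": [0, 0, 1.5], "spin": 0}, {"slide": [0, 0, 1.5], "spin": 0}, {"slide": [0, 0, 1.5], "spin": 0}, {"slide": [0, 0, 1.5], "spin": 0}, {"slide": [0, 0, 1.5], "spin": 0}, {"slide": [0, 0, 1.5], "spin": 0}, {"slide": [0, 0, 1.5], "spin": 0}, {"slide": [0, 0, 1.5], "spin": 0}]' --claw 1

```text
time_s: 12.78
ee_pos: [584.1, 4.5, 142.3]
tcp_rot: [0.136, 0.991, -0.0, -0.0]
contact_force: [0.0, 0.5, -0.3]
finger_gap: 85.4
gripper_force: 0.0
```

move_arm --motion '[{"slide": [0, 0, -20], "spin": 0}, {"slide": [0, 0, -65], "spin": 0}, {"slide": [0, 0, -110], "spin": 0}, {"slide": [0, 0, -110], "spin": 0}, {"slide": [0, 0, -110], "spin": 0}]'

```text
time_s: 13.4
ee_pos: [584.2, 4.4, 253.3]
tcp_rot: [0.136, 0.991, 0.0, 0.001]
contact_force: [0.2, -0.2, -0.4]
finger_gap: 85.3
gripper_force: 0.0
```

```bash
python3 - <<'E'
from beads import *
to((473,-263,252),yaw=97.8)
beads("t5")
m=camera_model("wrist");p,d=camera("wrist");w=world("wrist",d,m);W=w[...,2];np.savez("w5",p=p,w=w)
q=w[(W>168)&(abs(w[...,0]-585)<25)&(abs(w[...,1]-4)<25)];print("handle",len(q),q.mean(0).round(1),q[:,2].max())
E
```

```text
t 13.4 at [584.2   4.4 253.3] yaw 74.3 gap 85.3 F [ 0.2 -0.2 -0.4]
(473, -263, 252) -> [  34.7 -287.5    1.2]
spin -0.41
bead 42 [159. 186.] [598.9 270.8  57.8] [151. 121.  77.]
bead 46 [147. 189.] [590.2 303.5  58.1] [114.  75.  42.]
bead 39 [177. 200.] [558.1 214.5  57.5] [61. 42. 29.]
bead 44 [171. 220.] [498.9 226.2  58.9] [128.  83.  46.]
bead 54 [147. 224.] [485.6 299.1  58. ] [126. 101.  66.]
handle 4102 [573.4   7.9 282.2] 316.64460597871226
```

move_arm --motion '[{"slide": [6, -50, 0], "spin": -0.1}, {"slide": [13, -105, 0], "spin": -0.25}, {"slide": [20, -160, 0], "spin": -0.41}, {"slide": [27, -215, 0], "spin": -0.41}, {"slide": [32, -260, 0], "spin": -0.41}, {"slide": [35, -286.5, 0], "spin": -0.41}, {"slide": [35, -286.5, 50], "spin": -0.41}, {"slide": [35, -286.5, 103], "spin": -0.41}, {"slide": [35, -286.5, 103], "spin": -0.41}, {"slide": [35, -286.5, 103], "spin": -0.41}]' --claw 0 --grip_force 40

```text
time_s: 14.75
ee_pos: [473.4, -262.2, 150.5]
tcp_rot: [-0.068, 0.998, -0.0, 0.0]
contact_force: [0.2, 0.2, 1.4]
finger_gap: 0.0
gripper_force: 0.0
```

```bash
python3 - <<'E'
from beads import *
to((473,-262,89),yaw=97.8)
beads("t6")
p2,d2=camera("top");w2=world("top",d2);W=w2[...,2]
q=w2[(W>168)&(np.hypot(w2[...,0]-585,w2[...,1]-4)<30)];print("handle top",len(q),q.mean(0).round(1) if len(q) else "")
m=camera_model("wrist");p,d=camera("wrist");w=world("wrist",d,m);W=w[...,2]
hsv=cv2.cvtColor(p,cv2.COLOR_RGB2HSV);H,S,V=[hsv[...,i].astype(int) for i in range(3)]
k=(H>20)&(H<35)&(S>150)&(V>80)&(W>60)&(W<105)&(np.hypot(w[...,0]-473,w[...,1]+262)<45);q=w[k]
print("pad wrist",len(q),q.mean(0) if len(q) else "",cv2.minAreaRect(q[:,:2].astype(np.float32)) if len(q)>4 else "")
a=cv2.resize(p2[130:260,100:370],(540,260),interpolation=cv2.INTER_CUBIC);b=cv2.resize(p,(400,300));
im=np.zeros((560,540,3),np.uint8);im[:260]=a;im[260:,:400]=b;save("c6",im)
E
```

```text
t 14.75 at [ 473.4 -262.2  150.5] yaw 97.8 gap 0.0 F [0.2 0.2 1.4]
(473, -262, 89) -> [ 0.4  0.2 61.5]
spin 0.0
bead 39 [159. 186.] [598.7 270.8  58.3] [138. 110.  70.]
bead 44 [147. 189.] [589.9 303.1  58.5] [108.  71.  40.]
bead 36 [177. 200.] [558.9 214.1  58.7] [58. 41. 29.]
bead 47 [171. 220.] [499.3 226.   58.5] [119.  77.  43.]
bead 60 [147. 224.] [486.5 299.3  58. ] [114.  91.  59.]
handle top 52 [583.7   6.5 175.5]
pad wrist 4025 [ 468.18620497 -262.89880635   85.70805893] ((469.51495361328125, -262.8210144042969), (32.185245513916016, 61.23811340332031), 8.578627586364746)
```

View pics/c6.png

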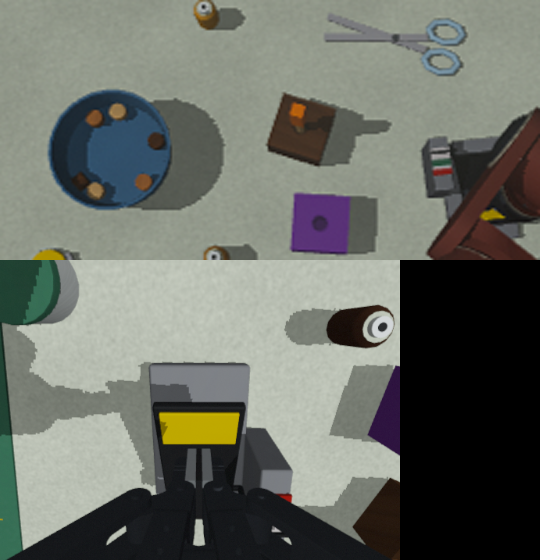

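Composite: stick upright in its block at (298,115), six beads inside the bowl (dark one at (82,182)). The fingertips are over the yellow pad (lower view, (200,428)), and the scale is visible at (440,155) in the top view. Press gently.

move_arm --motion '[{"slide": [1, 0, 20], "spin": 0}, {"slide": [1, 0, 34], "spin": 0}, {"slide": [1, 0, 42], "spin": 0}, {"slide": [1, 0, 48], "spin": 0}, {"slide": [1, 0, 53], "spin": 0}, {"slide": [1, 0, 56], "spin": 0}, {"slide": [1, 0, 56], "spin": 0}, {"slide": [1, 0, 56], "spin": 0}]'

```text
time_s: 15.9
ee_pos: [472.2, -262.3, 93.8]
tcp_rot: [-0.068, 0.998, -0.0, 0.0]
contact_force: [-0.3, -0.4, 4.4]
finger_gap: -0.0
gripper_force: 1.9
```

```bash
cat > pad.py <<'E'
from h import *
def pad():
    to((472,-262,89),yaw=97.8)
    m=camera_model("wrist");p,d=camera("wrist");w=world("wrist",d,m);W=w[...,2]
    hsv=cv2.cvtColor(p,cv2.COLOR_RGB2HSV);H,S,V=[hsv[...,i].astype(int) for i in range(3)]
    k=(H>20)&(H<35)&(S>150)&(V>60)&(W>40)&(W<105)&(np.hypot(w[...,0]-473,w[...,1]+262)<45);q=w[k]
    c=np.median(q,0);u=np.array([.991,.136]);A=np.c_[(q[:,:2]-c[:2])@u,np.ones(len(q))]
    s=np.linalg.lstsq(A,q[:,2],rcond=None)[0]
    print("pad",len(q),c.round(1),"slope angle",np.arctan(-s[0]).round(3),"-> paddle",(0.42-np.arctan(-s[0])).round(3))
    return p
E
python3 - <<'E'
from pad import *
pad()
E
```

```text
t 15.9 at [ 472.2 -262.3   93.8] yaw 97.8 gap -0.0 F [-0.3 -0.4  4.4]
(472, -262, 89) -> [0.2 0.4 4.8]
spin 0.0
pad 5622 [ 458.5 -265.5   73.1] slope angle 0.247 -> paddle 0.173
```

move_arm --motion '[{"slide": [0, 0, 1.5], "spin": 0}, {"slide": [0, 0, 2.5], "spin": 0}, {"slide": [0, 0, 2.5], "spin": 0}, {"slide": [0, 0, 2.5], "spin": 0}]'

```text
time_s: 16.45
ee_pos: [472.0, -262.2, 90.9]
tcp_rot: [-0.068, 0.998, -0.0, 0.0]
contact_force: [-1.3, -2.2, 4.8]
finger_gap: -0.1
gripper_force: 2.1
```

```bash
python3 - <<'E'
from pad import *
p=pad()
p2,d=camera("top");save("c7",np.vstack([cv2.resize(p2[190:250,290:370],(400,300),interpolation=cv2.INTER_CUBIC),cv2.resize(p,(400,300))]))
E
```

```text
t 16.45 at [ 472.  -262.2   90.9] yaw 97.8 gap -0.1 F [-1.3 -2.2  4.8]
(472, -262, 89) -> [-0.1  0.2  1.9]
spin 0.0
pad 5872 [ 457.8 -265.8   70.2] slope angle 0.217 -> paddle 0.203
```

View pics/c7.png

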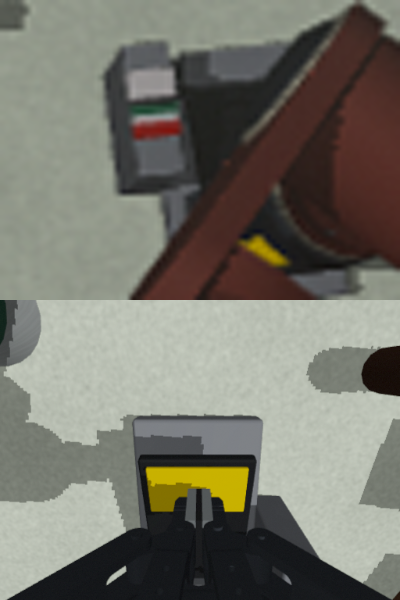

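The pointer's dark line lies in the green band at (150,107), and the fingertips are on the yellow pad. The measured angle of 0.203 and force of about 5 N both match half-way.

```bash
python3 -c "
from workcell import *
print(sign_off())"
```

```text
the job is handed in; nothing more can be done
None
```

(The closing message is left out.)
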